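# Turn the drying panels over in their stands

## Task

Each of the two dark wooden panels leans on one rail of its drying stand. Push each panel over, past upright, so that it comes to rest leaning on the opposite rail of the same stand and its underside comes up for the next coat; the bottom edge stays in the groove and no panel is lifted. Leave the can, the jar, the brush and the sanding block where they are.

Things in the scene. Friction and masses are not known exactly. Their poses are not given: they have to be found in the camera images.
- panel_wide: Loose dark wooden panel 140 wide (y), 120 high (z), 10 thick (x) mm, about 134 g, rows of pale dots near top and bottom. Origin: middle of its bottom edge face; z runs up the panel. Stands in the groove of stand_a; starts leaning 25 degrees on the rail at that stand's -x side (nearer the robot), must end on the +x rail (18 to 25 degrees). A light push high on the overhanging underside turns it; it falls by itself from about 6 degrees past upright.
- panel_narrow: Loose dark wooden panel 110 wide (y), 120 high (z), 10 thick (x) mm, about 106 g, one row of pale dots near the top. Origin: middle of its bottom edge face; z runs up the panel. Stands in the groove of stand_b; starts leaning 25 degrees on the rail at that stand's +x side (farther from the robot), must end on the -x rail (18 to 25 degrees). A light push high on the overhanging underside turns it; it falls by itself from about 6 degrees past upright.
- panel_wide_top (a point): Middle of the top edge face of panel_wide, 120 mm from its origin; at the start about 128 mm above the bench and 45 mm off the stand's middle plane.
- panel_narrow_top (a point): Middle of the top edge face of panel_narrow, 120 mm from its origin; at the start about 128 mm above the bench and 45 mm off the stand's middle plane.
- stand_a: Pale wood drying stand fixed to the bench, left or right, holds panel_wide. Origin: centre of underside; x across the groove, away from the robot within 30 degrees; y along it. Base 110 x 175 x 18 mm; groove at x = 0, 18 wide, 12 deep, along y. Two rails, 8 mm thick, along y at x = +33 and -33, tops 84 above the bench, on posts 88 high at y = +80 and -80. Above the rails both sides are open.
- stand_b: Pale wood drying stand fixed to the bench, left or right, holds panel_narrow. Origin: centre of underside; x across the groove, away from the robot within 30 degrees; y along it. Base 110 x 175 x 18 mm; groove at x = 0, 18 wide, 12 deep, along y. Two rails, 8 mm thick, along y at x = +33 and -33, tops 84 above the bench, on posts 88 high at y = +80 and -80. Above the rails both sides are open.
- varnish_can: Bystander: closed metal can, 76 mm diameter, 86 mm high, standing beyond the stands. Origin: centre of its underside.
- jar: Bystander: small amber glass jar, 48 mm diameter, 65 mm high, standing between the two stands. Origin: centre of its underside.
- brush: Bystander: flat brush about 200 mm long lying crosswise on the robot's side of the stands, less than 30 mm high. Origin: under its middle.
- sanding_block: Bystander: cork block 60 by 100 by 30 mm lying on the robot's side of the stands. Origin: centre of its underside.
Mind the look-alikes: they are no part of the job. Leave any red look-alike of the panel_narrow alone. What is shaped like the panel_wide but red is not meant.

How it is judged:
By the outcome, as a careful person would: the job done as asked, in the order asked, and still so for the second after the job is handed in, with the robot touching nothing.
It also fails if it takes over 51 s, if anything falls off the work surface, if the arm or the gripper's body presses on something with over 40 N, if the wrist force passes 120 N, or if a joint passes its speed limit or range.

## Robot

A 6-joint arm with a two-finger parallel gripper is mounted at the origin on the work surface. World frame = base frame: x ahead of the robot, y to its left, z up, the work surface at z = 0. Lengths are in mm, angles in rad, forces in N, time in s.
With the tool pointing down it reaches from about 350 to 725 mm from the base axis. Payload 4.3 kg.
Tool frame: the origin (TCP) lies between the finger pads; the fingertips stand arm.nose_length ahead of it and the grasp point (between the pads) lies 11 mm behind it (arm.nose_length is the distance from the TCP to the fingertips, in mm); z points along the fingers, y is the direction in which the jaws open and shut (so a half turn about z gives the same grasp; the last joint's range is limited). The gripper opens to 85 mm and grips with 20 to 120 N. Pads are 22 mm wide; open, the fingers measure 114 mm over their backs; the gripper's body (76 mm by 85 mm) begins 54 mm behind the grasp point. The pads swing forward as they close: fully open they stand 13 mm farther back than shut.
Start: joints at [-1.423, 0.377, 0.081, 1.274, 0, 1.46], TCP at [146.608, -556.033, 239.329] pointing down, gripper open.
Joint ranges: [-2.72, 2.72], [-0.84, 1.66], [-1.02, 1.22], [-1.77, 2.12], [-1.37, 1.28], [-3.14, 3.14]. Speed limits (rad/s): [2.57, 2.57, 3.14, 3.14, 3.14, 3.14].

## Interface

Orientations are given as a 3x3 rotation matrix whose columns are the frame's x, y, z axes.
In Python, from cell import arm, eyes, ticket gives the robot as it stands.
- The arm moves only by the tool send_rows, never from a script. Its argument "increments" is one flat list of numbers, 6 for each row, row after row: the shift along the tool's x, y, z in mm, then the turn, a rotation vector about the tool's x, y, z in degrees. In form: [tx, ty, tz, rx, ry, rz, tx, ty, tz, rx, ry, rz, ...]. A call has 1 to 20 rows; each row is the pose to reach, as a shift and turn from the pose commanded when the call began, along the tool's axes at that moment; what a row does not reach only later rows make up. A row lasts 1/10 s, in which the tool goes at most 50 mm and 8.59 degrees, less where a joint would pass 70% of its speed; a pose out of reach is approached as far as the arm can. A call with a gripper value outside its range is refused whole. "claw" is the finger opening in mm, from 0 to 85.4, set as the call begins (left out, the last holds). The fingers move at their own pace and stop on an object; "newtons" is the grip in N (left out, the last holds). Time passes only in rows, so rows that repeat a pose let the fingers close. It gives the time, the measured TCP pose, the force and the opening at its end, in the units of the state.
- arm.state(): the state, without advancing time (a new reading comes with each control period).
- eyes.capture(name): name is "scene" or "top"; returns (picture, depth): 480x640x3 uint8, red, green, blue; 480x640 float32, mm along the optical axis (not along the pixel's ray), 0 where there is no reading.
- eyes.camera_model(name): a dict with "vertical_fov" (degrees; the focal length in pixels is half the picture's height over the tangent of half this angle, whatever the lens; pixels are square), "cx", "cy" (the principal point, pixels), "k1" (the pictures are not rectified: a ray, as slopes to the right and down, at radius r is drawn at 1 + k1 r^2 times it, then the intrinsics apply), "camera_from_world" (4x4, takes a point from world to camera coordinates). Camera axes: x right, y down, z forward; pixel columns grow to the right and rows downward; lengths in mm; the calibration is good to about 2 mm. A picture is of the moment at which its call begins. camera_model takes no time and is no camera call.
- ticket.hand_in(): hands the job in, once; it reports no verdict.
The state is a dict: "clock": time; "joint_positions": joint angles; "joint_vel": joint speeds; "joint_efforts": joint torques, N m; "tool_pos": TCP position; "eef_rot": TCP orientation; "wrist_force": force on the tool from outside, world axes, zero at the start; "torque": the same for the moment, N m; "gripper_width": finger opening in mm.
Only numpy, scipy, OpenCV 4.12 (cv2) and the standard library are available. Lean on these libraries where they do the work, as an engineer would, in place of code of your own. Each camera call takes 0.05 s, during which the arm holds its last target.

## Working session

There is one attempt and no reset: what is moved stays moved. The work goes in short steps, Python scripts to look and compute and a tool call to move; the robot and the scene stay as the last step left them, time stands still between calls to the robot, and variables do not carry over. Pictures are saved under pics/ and viewed, and the job is handed in when it is done.

Besides the shell and the picture viewer there is one more tool, called after ">>>" by a JSON object that holds its "fn" and its "kwargs", one argument or row to a line. send_rows: Moves the arm, as the interface text tells. Its arguments: {"type":"object","properties":{"increments":{"type":"array","items":{"type":"number"}},"claw":{"type":"number"},"newtons":{"type":"number"}},"required":["increments"]}

```bash
ls; mkdir -p pics; python3 - <<'E'
from cell import arm, eyes
import cv2,numpy as np
s=arm.state();print(s['clock'],s['tool_pos'],s['eef_rot'],s['gripper_width']);print([a for a in dir(arm) if a[0]!='_'], arm.nose_length)
for n in('scene','top'):
    p,d=eyes.capture(n);cv2.imwrite(f'pics/{n}0.png',p[:,:,::-1]);np.savez(f'{n}0.npz',p=p,d=d)
    print(eyes.camera_model(n))
E
```

```text
pics
0.0 [ 146.50996149 -555.37048476  238.35030708] [[ 9.66959692e-01  2.54929147e-01 -2.88669688e-04]
 [ 2.54929205e-01 -9.66957636e-01  2.00745765e-03]
 [ 2.32628108e-04 -2.01472097e-03 -9.99997943e-01]] 85.51863974367274
['MotionError', 'nose_length', 'state'] 8.0
{'vertical_fov': 45.951459795341385, 'cx': 313.7258831632793, 'cy': 238.73680775644613, 'k1': -0.11126342983606873, 'camera_from_world': array([[-3.99579152e-01,  9.16695149e-01, -2.55052166e-03,
         2.78759402e+02],
       [ 7.41394821e-01,  3.21528468e-01, -5.89027303e-01,
        -3.40498576e+02],
       [-5.39138406e-01, -2.37253974e-01, -8.08109108e-01,
         1.56092166e+03],
       [ 0.00000000e+00,  0.00000000e+00,  0.00000000e+00,
         1.00000000e+00]])}
{'vertical_fov': 44.98855696170579, 'cx': 322.2624188488367, 'cy': 240.6979619838573, 'k1': -0.17069629373602777, 'camera_from_world': array([[ 1.05227608e-01, -9.94445200e-01, -2.42770209e-03,
        -9.95980587e+01],
       [-9.74607528e-01, -1.02642643e-01, -1.99009181e-01,
         5.73771970e+02],
       [ 1.97654539e-01,  2.33073169e-02, -9.79994618e-01,
         1.13801644e+03],
       [ 0.00000000e+00,  0.00000000e+00,  0.00000000e+00,
         1.00000000e+00]])}
```

View pics/scene0.png

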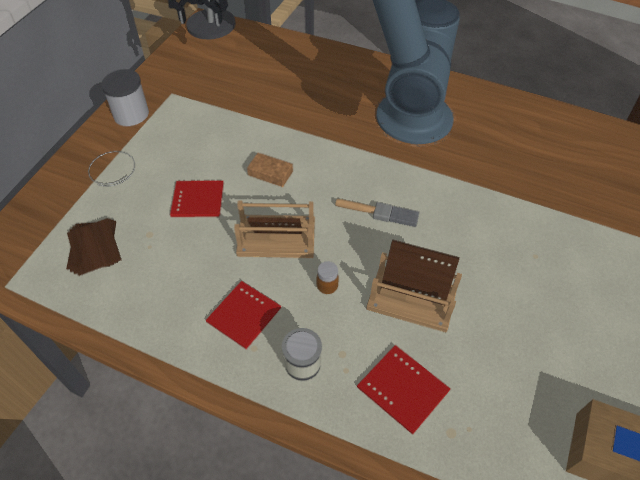

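View pics/top0.png

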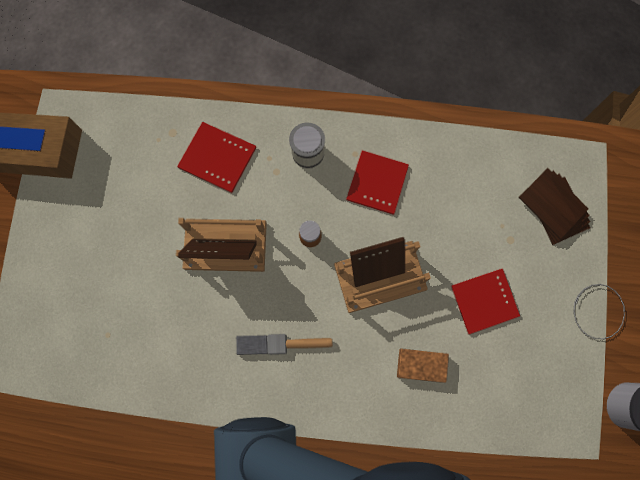

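Scene view: panel_wide is at about (422,270) and panel_narrow at (273,222). In the top view they are at (218,248) and (378,262).

Candidates for the panels:
- **Red panels, not meant:** top (217,157), (380,182) and (487,300).
- **Loose dark stack, no stand:** top (555,205).
- **Chosen:** the dark panels in the stands. Wide has two dot rows and sits in the left stand; narrow has one row and sits in the right stand.

Next I'll measure them.

```bash
cat > h.py <<'E'
import numpy as np,cv2
from cell import eyes
def rays(n):
    m=eyes.camera_model(n);f=240/np.tan(np.radians(m['vertical_fov']/2))
    v,u=np.mgrid[0:480,0:640].astype(float)
    K=np.array([[f,0,m['cx']],[0,f,m['cy']],[0,0,1]])
    q=cv2.undistortPoints(np.stack([u,v],-1).reshape(-1,1,2),K,np.array([m['k1'],0,0,0,0.])).reshape(480,640,2)
    return np.dstack([q,np.ones((480,640))]),m['camera_from_world']
def cloud(n,d):
    r,T=rays(n);c=r*d[...,None];return (c-T[:3,3])@T[:3,:3]
def masks(p,W):
    h=cv2.cvtColor(p,cv2.COLOR_RGB2HSV).astype(int)
    ok=np.isfinite(W[...,2])
    dark=(h[...,2]<95)&(h[...,1]>70)
    pale=(h[...,2]>120)&(h[...,1]>70)&(h[...,0]>5)&(h[...,0]<25)
    return dark&ok,pale&ok
E
python3 - <<'E'
from h import *
for n in('top','scene'):
    z=np.load(n+'0.npz');p,d=z['p'],z['d'];W=cloud(n,d);W[d==0]=np.nan
    dark,pale=masks(p,W)
    for nm,box in(('a',dict(top=(170,210,275,280),scene=(360,230,470,335))),('b',dict(top=(330,232,440,320),scene=(228,192,322,265)))):
        x0,y0,x1,y1=box[n];S=np.zeros((480,640),bool);S[y0:y1,x0:x1]=1
        P=W[S&(W[...,2]>70)&pale];
        print(n,nm,'pale',len(P),'zrange',np.percentile(P[:,2],[5,50,95]))
        rect=cv2.minAreaRect(P[:,:2].astype(np.float32));print(' rect rails',rect)
        B=W[S&(W[...,2]>12)&(W[...,2]<23)&pale];print(' base',len(B),cv2.minAreaRect(B[:,:2].astype(np.float32)))
        D=W[S&(W[...,2]>35)&dark];print(' dark',len(D),np.percentile(D,[1,50,99],axis=0).round(1).tolist())
        c=D.mean(0);u,s,v=np.linalg.svd(D-c,full_matrices=False);print(' plane c',c.round(1),'n',v[2].round(3),'rms',s[2]/len(D)**.5)
        t=D[D[:,2]>118];print(' top',len(t),t.mean(0).round(1) if len(t) else '')
    m=eyes.camera_model(n)['camera_from_world'];print('cam',-m[:3,:3].T@m[:3,3])
z=np.load('top0.npz');p=z['p'][200:330,160:450];cv2.imwrite('pics/crop.png',cv2.resize(p[:,:,::-1],None,fx=2.7,fy=2.7,interpolation=2))
E
```

```text
top a pale 242 zrange [81.31335795 85.30271147 90.24703877]
 rect rails ((560.5802001953125, 171.26199340820312), (77.71974182128906, 170.5078887939453), 4.970632076263428)
 base 859 ((561.5206298828125, 171.55877685546875), (109.0206298828125, 174.93946838378906), 5.399786472320557)
 dark 1436 [[507.5, 84.2, 36.1], [534.3, 163.9, 92.4], [596.6, 251.8, 133.4]]
 plane c [538.8 165.   92.9] n [-0.828 -0.043 -0.559] rms 12.58261314718327
 top 471 [516.7 167.1 128.3]
top b pale 305 zrange [80.27247732 85.07965417 90.29637387]
 rect rails ((526.9407348632812, -168.73745727539062), (79.19231414794922, 169.83505249023438), 22.121614456176758)
 base 608 ((527.5079345703125, -167.99176025390625), (108.78105926513672, 174.58055114746094), 22.468381881713867)
 dark 1899 [[470.5, -246.3, 35.8], [544.6, -155.8, 86.0], [584.6, -94.1, 132.5]]
 plane c [ 543.2 -156.6   88. ] n [-0.795 -0.306  0.525] rms 11.662761423564598
 top 428 [ 564.2 -147.8  126.9]
cam [ 344.74883101  -66.67544956 1229.19408484]
scene a pale 426 zrange [73.61385508 82.38970021 88.27079172]
 rect rails ((563.3704223632812, 170.6
[... 199 characters left out ...]
 [[514.6, 98.3, 37.4], [540.5, 167.6, 85.6], [567.3, 236.9, 130.5]]
 plane c [540.7 167.9  85.4] n [0.903 0.066 0.425] rms 4.2695332333984695
 top 498 [521.8 168.  125. ]
scene b pale 552 zrange [75.13720859 81.43266681 86.99654302]
 rect rails ((530.2369384765625, -168.79925537109375), (81.61772155761719, 169.78036499023438), 22.387805938720703)
 base 1194 ((529.6279296875, -168.59706115722656), (113.82415008544922, 174.2882537841797), 21.951635360717773)
 dark 556 [[521.7, -253.9, 36.3], [564.8, -152.5, 117.7], [590.7, -98.9, 131.2]]
 plane c [ 562.7 -154.   106.1] n [ 0.839  0.241 -0.488] rms 6.665624945866906
 top 277 [ 570.7 -149.8  126.2]
cam [1205.3831414   224.27745938 1061.543034  ]
```

View pics/crop.png

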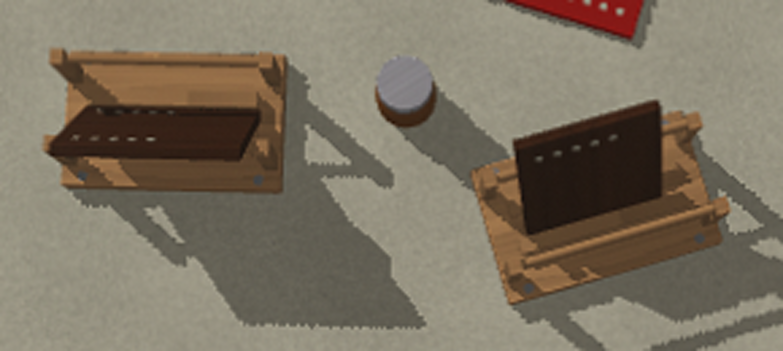

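```bash
python3 - <<'E'
from h import *
from cell import arm
s=arm.state();R=np.array(s['eef_rot']);p=np.array(s['tool_pos'])
def st(c,yaw,x,z):
    a=np.radians(yaw);return np.array([c[0]+x*np.cos(a),c[1]+x*np.sin(a),z])
A=((562.5,171.4),5.);
for q in [np.array([420,-250,235]),st(*A,-85,235),st(*A,-85,108)]:
    print(q.round(),(R.T@(q-p)).round(1))
z=np.load('top0.npz');d=z['d'];W=cloud('top',d)
for n,(u,v) in dict(can=(307,138),jar=(310,232),block=(423,362),brush=(300,343)).items(): print(n,W[v,u].round())
E
```

```text
[ 420 -250  235] [ 342.3 -225.6    4. ]
[478. 164. 235.] [ 503.8 -611.2    4.7]
[478. 164. 108.] [ 503.7 -611.   131.7]
can [790.  15.  87.]
jar [595. -12.  63.]
block [ 356. -270.   29.]
brush [369. -15.  19.]
```

>>> {"fn": "send_rows", "kwargs": {
  "increments": [342,-226,4,0,0,5,342,-226,4,0,0,5,342,-226,4,0,0,5,342,-226,4,0,0,5,342,-226,4,0,0,5,342,-226,4,0,0,5,342,-226,4,0,0,5,342,-226,4,0,0,5,342,-226,4,0,0,5,504,-611,4,0,0,9.8,504,-611,4,0,0,9.8,504,-611,4,0,0,9.8,504,-611,4,0,0,9.8,504,-611,4,0,0,9.8,504,-611,4,0,0,9.8,504,-611,4,0,0,9.8,504,-611,4,0,0,9.8,504,-611,4,0,0,9.8,504,-611,4,0,0,9.8,504,-611,4,0,0,9.8],
  "claw": 0,
  "newtons": 20
}}

```text
clock: 2.1
tool_pos: [481.8, 131.8, 235.0]
eef_rot: [[0.992, 0.126, -0.005], [0.126, -0.992, 0.023], [-0.002, -0.024, -1.0]]
wrist_force: [0.1, 0.7, -0.1]
gripper_width: 0.0
```

>>> {"fn": "send_rows", "kwargs": {
  "increments": [0,0,0,0,0,0,0,0,0,0,0,0,0,0,0,0,0,0]
}}

```text
clock: 2.4
tool_pos: [481.9, 132.4, 235.4]
eef_rot: [[0.992, 0.127, -0.004], [0.127, -0.992, 0.024], [-0.0, -0.025, -1.0]]
wrist_force: [-0.4, 0.6, -0.7]
gripper_width: -0.0
```

```bash
cat > g.py <<'E'
from h import *
from cell import arm
A=((562.5,171.4),5.);B=((528.5,-168.3),22.2)
def show(S,pts,yaw=None):
    s=arm.state();R=np.array(s['eef_rot']);p=np.array(s['tool_pos'])
    a=np.radians(S[1]);ax=np.array([np.cos(a),np.sin(a),0]);ay=np.array([-ax[1],ax[0],0])
    d=p-np.array([*S[0],0]);print('t',s['clock'],'in stand',(d@ax).round(1),(d@ay).round(1),p[2].round(1),'toolyaw',np.degrees(np.arctan2(R[1,0],R[0,0])).round(2),'F',np.round(s['wrist_force'],1))
    for x,y,z in pts: print((x,y,z),'->',(R.T@(np.array([*S[0],z])+x*ax+y*ay*1-p)).round(1))
E
python3 -c "
from g import *
show(A,[(-85,0,235),(-85,0,108),(15,0,108)])"
```

```text
t 2.4 in stand -83.6 -31.9 235.4 toolyaw 7.28 F [-0.4  0.6 -0.7]
(-85, 0, 235) -> [ -0.1 -31.9   1.1]
(-85, 0, 108) -> [ -0.  -28.8 128.1]
(15, 0, 108) -> [ 99.9 -24.8 127.9]
```

>>> {"fn": "send_rows", "kwargs": {
  "increments": [0,-30,1,-1.4,0,2.3,0,-30,1,-1.4,0,2.3,0,-30,40,-1.4,0,2.3,0,-30,80,-1.4,0,2.3,0,-29,110,-1.4,0,2.3,0,-29,128,-1.4,0,2.3,0,-29,128,-1.4,0,2.3,0,-29,128,-1.4,0,2.3,0,-29,128,-1.4,0,2.3]
}}

```text
clock: 3.3
tool_pos: [483.1, 134.9, 109.5]
eef_rot: [[0.991, 0.131, -0.002], [0.131, -0.991, 0.025], [0.001, -0.025, -1.0]]
wrist_force: [0.3, 0.5, -0.5]
gripper_width: -0.3
```

```bash
python3 -c "
from g import *
show(A,[(-85,0,108),(15,0,108),(25,0,108)])
p,d=eyes.capture('scene');cv2.imwrite('pics/s1.png',p[190:350,220:480,::-1].repeat(3,0).repeat(3,1))"
```

```text
t 3.3 in stand -82.3 -29.5 109.5 toolyaw 7.52 F [ 0.3  0.5 -0.5]
(-85, 0, 108) -> [ -1.4 -29.5   2.3]
(15, 0, 108) -> [ 98.5 -25.1   2.3]
(25, 0, 108) -> [108.5 -24.7   2.3]
```

View pics/s1.png

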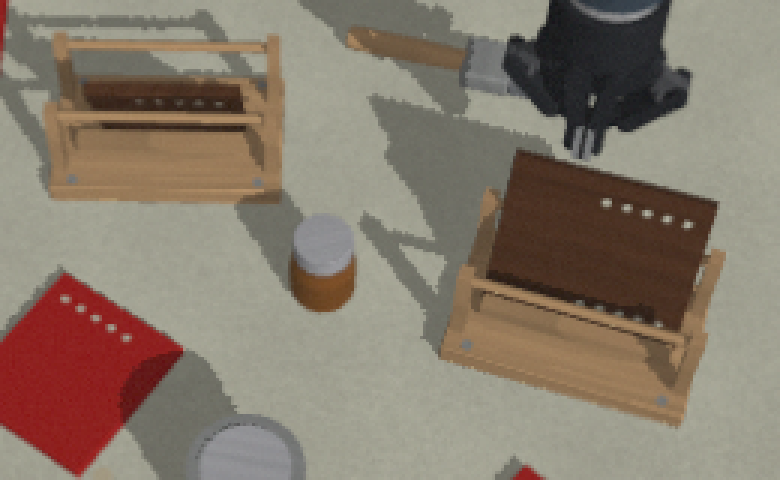

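The tool sits in front of the wide panel, with the fingertips at crop (582,145). It did not go sideways as asked, so I'm checking the joints.

```bash
python3 -c "
from cell import arm
print(arm.state()['joint_positions'])"
```

```text
[ 0.13031533  0.30897287 -0.3682599   0.89204448  0.0253463   3.14060753]
```

Joint 6 is at the end of its range. I'll raise the tool and make a half turn the other way.

>>> {"fn": "send_rows", "kwargs": {
  "increments": [0,0,-40,0,0,-5,0,0,-40,0,0,-90,0,0,-40,0,0,-90,0,0,-40,0,0,-90,0,0,-40,0,0,-90,0,0,-40,0,0,-90,0,0,-40,0,0,-90,0,0,-40,0,0,-90,0,0,-40,0,0,-90,0,0,-40,0,0,-90,0,0,-40,0,0,-90,0,0,-40,0,0,-90,0,0,-40,0,0,-90]
}}

```text
clock: 4.65
tool_pos: [482.7, 133.8, 148.9]
eef_rot: [[-0.128, 0.992, -0.003], [0.991, 0.128, 0.025], [0.025, 0.0, -1.0]]
wrist_force: [0.0, -0.4, 0.3]
gripper_width: 0.0
```

>>> {"fn": "send_rows", "kwargs": {
  "increments": [0,0,0,0,0,-87,0,0,0,0,0,-87,0,0,0,0,0,-87,0,0,0,0,0,-87,0,0,0,0,0,-87,0,0,0,0,0,-87,0,0,0,0,0,-87,0,0,0,0,0,-87,0,0,0,0,0,-87,0,0,0,0,0,-87,0,0,0,0,0,-87,0,0,0,0,0,-87]
}}

```text
clock: 5.85
tool_pos: [482.2, 133.7, 148.3]
eef_rot: [[-0.997, -0.075, -0.004], [-0.075, 0.997, 0.025], [0.002, 0.025, -1.0]]
wrist_force: [-0.8, -0.1, -0.9]
gripper_width: 0.1
```

```bash
python3 -c "
from g import *
show(A,[(-85,0,150),(-85,0,108),(15,0,108),(25,0,108)])
s=arm.state();print(s['eef_rot'],s['joint_positions'])"
```

```text
t 5.85 in stand -83.3 -30.5 148.3 toolyaw -175.69 F [-0.8 -0.1 -0.9]
(-85, 0, 150) -> [ 2.1 30.6 -1. ]
(-85, 0, 108) -> [ 2.  29.5 41. ]
(15, 0, 108) -> [-98.   30.7  40.8]
(25, 0, 108) -> [-108.    30.8   40.8]
[[-0.99717324 -0.07501259 -0.00431712]
 [-0.07509752  0.99686222  0.02502165]
 [ 0.00242664  0.02527513 -0.99967759]] [ 0.12817945  0.27512098 -0.30626043  0.99049849  0.02537096  0.05302787]
```

>>> {"fn": "send_rows", "kwargs": {
  "increments": [2,15,0,1.4,0,-0.7,2,30,0,1.4,0,-0.7,2,30,0,1.4,0,-0.7,2,30,20,1.4,0,-0.7,2,30,40,1.4,0,-0.7,2,30,40,1.4,0,-0.7,2,30,40,1.4,0,-0.7]
}}

```text
clock: 6.55
tool_pos: [477.1, 164.2, 108.8]
eef_rot: [[-0.996, -0.09, -0.004], [-0.09, 0.996, 0.0], [0.004, 0.001, -1.0]]
wrist_force: [0.2, -0.2, 0.2]
gripper_width: 0.0
```

```bash
python3 -c "
from g import *
show(A,[(-85,0,108),(5,0,108),(15,0,108),(25,0,108)])
p,d=eyes.capture('scene');cv2.imwrite('pics/s2.png',p[190:350,220:480,::-1].repeat(3,0).repeat(3,1))"
```

```text
t 6.55 in stand -85.7 0.2 108.8 toolyaw -174.83 F [ 0.2 -0.2  0.2]
(-85, 0, 108) -> [-0.7 -0.2  0.8]
(5, 0, 108) -> [-90.7  -0.5   0.5]
(15, 0, 108) -> [-100.7   -0.5    0.5]
(25, 0, 108) -> [-110.7   -0.6    0.4]
```

View pics/s2.png

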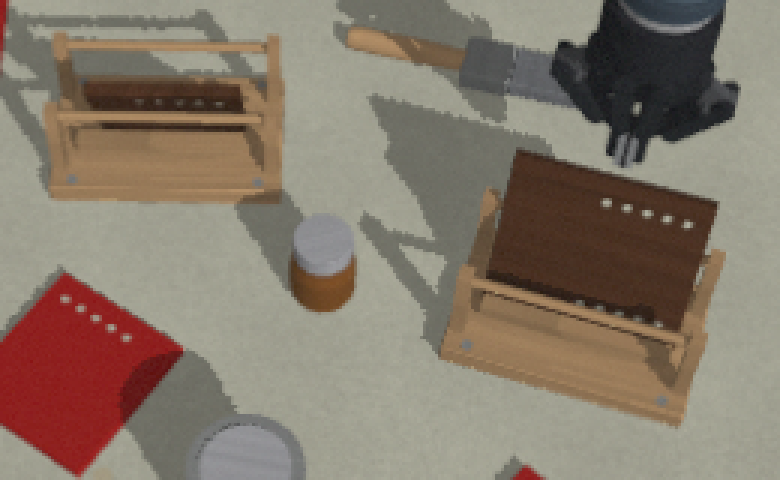

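>>> {"fn": "send_rows", "kwargs": {
  "increments": [-10,0,0,0,0,0,-18,0,0,0,0,0,-22,0,0,0,0,0,-26,0,0,0,0,0,-30,0,0,0,0,0,-34,0,0,0,0,0,-38,0,0,0,0,0,-42,0,0,0,0,0,-46,0,0,0,0,0,-50,0,0,0,0,0]
}}

```text
clock: 7.6
tool_pos: [527.6, 169.0, 108.7]
eef_rot: [[-0.996, -0.091, -0.003], [-0.091, 0.996, 0.001], [0.003, 0.001, -1.0]]
wrist_force: [0.2, 0.6, 0.5]
gripper_width: 0.3
```

```bash
python3 -c "
from g import *
show(A,[(-85,0,108),(5,0,108),(15,0,108),(25,0,108)])
p,d=eyes.capture('scene');cv2.imwrite('pics/s3.png',p[190:350,220:480,::-1].repeat(3,0).repeat(3,1))"
```

```text
t 7.6 in stand -35.0 0.7 108.7 toolyaw -174.78 F [0.2 0.6 0.5]
(-85, 0, 108) -> [50.  -0.5  0.8]
(5, 0, 108) -> [-40.   -0.8   0.5]
(15, 0, 108) -> [-50.   -0.8   0.5]
(25, 0, 108) -> [-60.   -0.9   0.5]
```

View pics/s3.png

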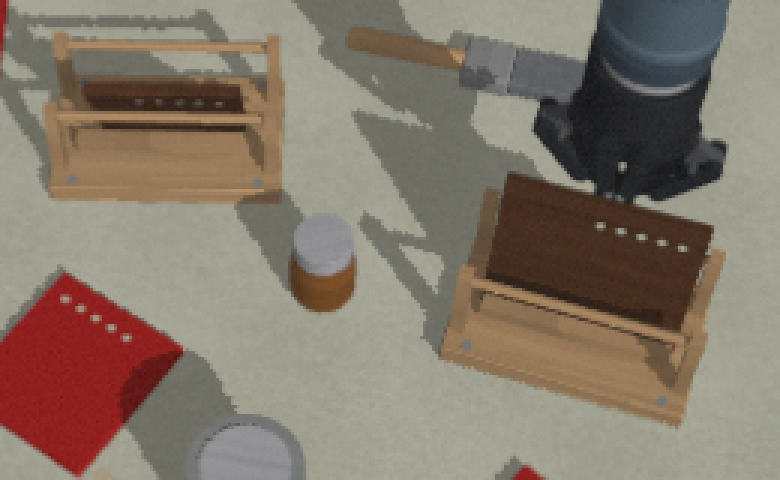

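Panel_wide is turning: its top edge is now at crop (505–715, 175–225). I'll keep pushing.

>>> {"fn": "send_rows", "kwargs": {
  "increments": [-4,0,0,0,0,0,-8,0,0,0,0,0,-12,0,0,0,0,0,-16,0,0,0,0,0,-20,0,0,0,0,0,-24,0,0,0,0,0,-28,0,0,0,0,0,-31,0,0,0,0,0,-34,0,0,0,0,0,-37,0,0,0,0,0,-40,0,0,0,0,0,-40,0,0,0,0,0,-40,0,0,0,0,0,-40,0,0,0,0,0]
}}

```text
clock: 9.05
tool_pos: [566.9, 172.6, 108.5]
eef_rot: [[-0.996, -0.091, -0.003], [-0.091, 0.996, 0.001], [0.003, 0.001, -1.0]]
wrist_force: [-0.9, 0.4, -0.6]
gripper_width: 0.6
```

```bash
python3 -c "
from g import *
show(A,[(-85,0,108),(5,0,108),(15,0,108),(25,0,108)])
p,d=eyes.capture('scene');cv2.imwrite('pics/s4.png',p[190:350,220:480,::-1].repeat(3,0).repeat(3,1))"
```

```text
t 9.05 in stand 4.5 0.8 108.5 toolyaw -174.78 F [-0.9  0.4 -0.6]
(-85, 0, 108) -> [89.5 -0.5  0.8]
(5, 0, 108) -> [-0.5 -0.8  0.5]
(15, 0, 108) -> [-10.5  -0.9   0.5]
(25, 0, 108) -> [-20.5  -0.9   0.5]
```

View pics/s4.png

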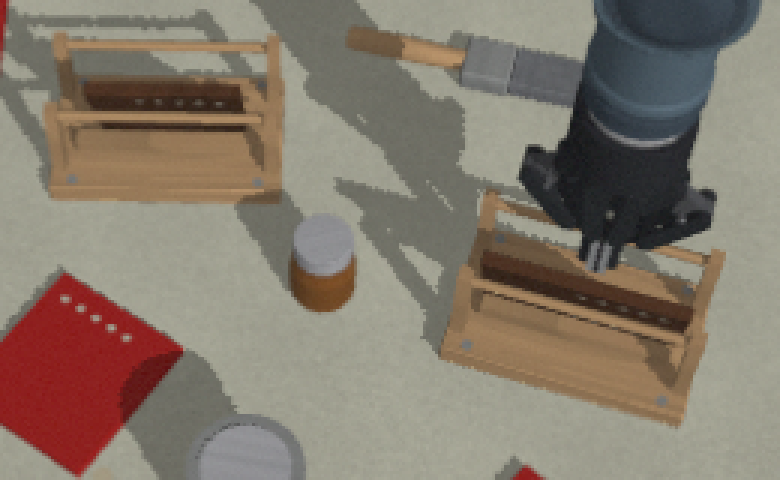

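Panel_wide has gone over onto its +x rail: the strip at crop (590,290) lies behind the far rail. Raising the tool to go to panel_narrow.

>>> {"fn": "send_rows", "kwargs": {
  "increments": [5,0,-30,0,0,0,5,0,-75,0,0,0,5,0,-120,0,0,0,5,0,-120,0,0,0,5,0,-120,0,0,0]
}}

```text
clock: 9.6
tool_pos: [563.5, 172.3, 230.2]
eef_rot: [[-0.996, -0.091, 0.001], [-0.091, 0.996, 0.001], [-0.001, 0.001, -1.0]]
wrist_force: [-0.2, 0.5, -1.6]
gripper_width: 0.2
```

```bash
python3 -c "
from g import *
show(B,[(85,0,230),(85,0,108)])
p,d=eyes.capture('scene');cv2.imwrite('pics/s5.png',p[190:350,220:480,::-1].repeat(3,0).repeat(3,1))"
```

```text
t 9.6 in stand 161.1 302.2 230.2 toolyaw -174.78 F [-0.2  0.5 -1.6]
(85, 0, 230) -> [-1.540e+01 -3.112e+02 -2.000e-01]
(85, 0, 108) -> [ -15.3 -311.4  121.8]
```

View pics/s5.png

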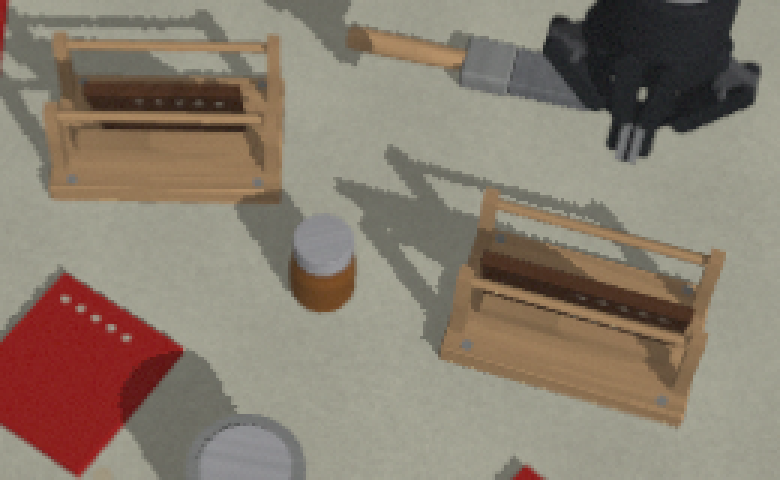

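The view is clear: panel_wide leans on the far rail, dots at crop (580–690, 300–325).

>>> {"fn": "send_rows", "kwargs": {
  "increments": [-15,-310,0,0,0,-17,-15,-310,0,0,0,-17,-15,-310,0,0,0,-17,-15,-310,0,0,0,-17,-15,-310,0,0,0,-17,-15,-310,0,0,0,-17,-15,-310,0,0,0,-17,-15,-310,0,0,0,-17,-15,-310,0,0,0,-17,-15,-310,0,0,0,-17]
}}

```text
clock: 10.65
tool_pos: [605.1, -133.4, 227.6]
eef_rot: [[-0.925, -0.38, -0.004], [-0.38, 0.925, 0.002], [0.003, 0.003, -1.0]]
wrist_force: [0.6, 0.0, 0.1]
gripper_width: -0.0
```

```bash
python3 -c "
from g import *
show(B,[(85,0,230),(85,0,108)])
s=arm.state();print(s['eef_rot'],s['joint_positions'])"
```

```text
t 10.65 in stand 84.1 3.4 227.6 toolyaw -157.67 F [0.6 0.  0.1]
(85, 0, 230) -> [-0.9 -3.4 -2.4]
(85, 0, 108) -> [ -1.3  -3.8 119.6]
[[-0.92499586 -0.37995428 -0.00417317]
 [-0.3799636   0.92499988  0.00169999]
 [ 0.00321426  0.00315814 -0.99998985]] [-3.19461893e-01  4.78794078e-01  2.06364411e-01  1.30286259e+00
  3.03373694e-04 -7.09216565e-01]
```

>>> {"fn": "send_rows", "kwargs": {
  "increments": [-1,-4,30,0,0,0,-1,-4,65,0,0,0,-1,-4,95,0,0,0,-1,-4,119,0,0,0,-1,-4,119,0,0,0,-1,-4,119,0,0,0]
}}

```text
clock: 11.25
tool_pos: [607.4, -137.0, 109.6]
eef_rot: [[-0.925, -0.38, -0.004], [-0.38, 0.925, 0.001], [0.003, 0.002, -1.0]]
wrist_force: [0.3, -0.1, 0.3]
gripper_width: 0.2
```

```bash
python3 -c "
from g import *
show(B,[(35,0,108),(-5,0,108)])
p,d=eyes.capture('scene');cv2.imwrite('pics/s6.png',p[150:310,180:440,::-1].repeat(3,0).repeat(3,1))"
```

```text
t 11.25 in stand 84.9 -0.9 109.6 toolyaw -157.67 F [ 0.3 -0.1  0.3]
(35, 0, 108) -> [49.9  1.   1.7]
(-5, 0, 108) -> [89.9  1.1  1.8]
```

View pics/s6.png

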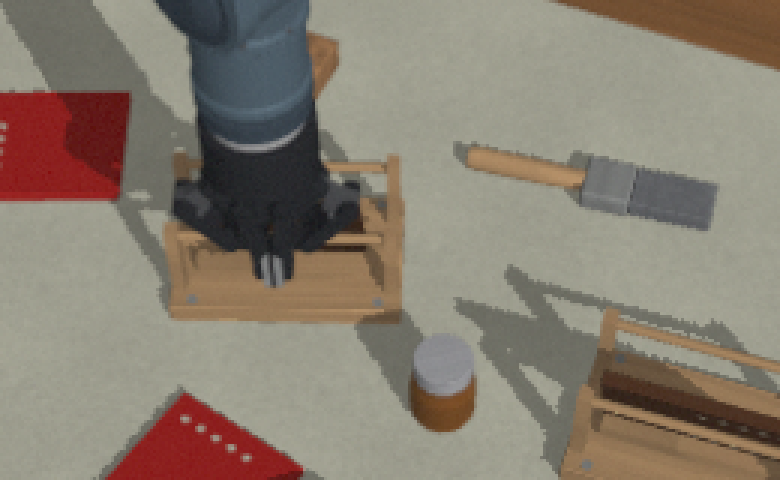

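The fingers, at crop (272,272), are beyond panel_narrow on its far side. Pushing back toward the robot.

>>> {"fn": "send_rows", "kwargs": {
  "increments": [10,1,1,0,0,0,18,1,1,0,0,0,22,1,1,0,0,0,26,1,1,0,0,0,30,1,1,0,0,0,34,1,1,0,0,0,38,1,1,0,0,0,42,1,1,0,0,0,46,1,1,0,0,0,50,1,1,0,0,0]
}}

```text
clock: 12.3
tool_pos: [560.7, -156.6, 108.3]
eef_rot: [[-0.926, -0.378, -0.003], [-0.378, 0.926, 0.001], [0.002, 0.002, -1.0]]
wrist_force: [-0.7, 0.4, -0.5]
gripper_width: -0.1
```

```bash
python3 -c "
from g import *
show(B,[(35,0,108),(-5,0,108)])
for n,b in(('scene',(150,310,180,440)),('top',(200,330,280,490))):
  p,d=eyes.capture(n);cv2.imwrite(f'pics/{n}7.png',p[b[0]:b[1],b[2]:b[3],::-1].repeat(3,0).repeat(3,1))"
```

```text
t 12.3 in stand 34.2 -1.3 108.3 toolyaw -157.78 F [-0.7  0.4 -0.5]
(35, 0, 108) -> [-0.8  1.3  0.3]
(-5, 0, 108) -> [39.2  1.3  0.4]
```

View pics/scene7.png

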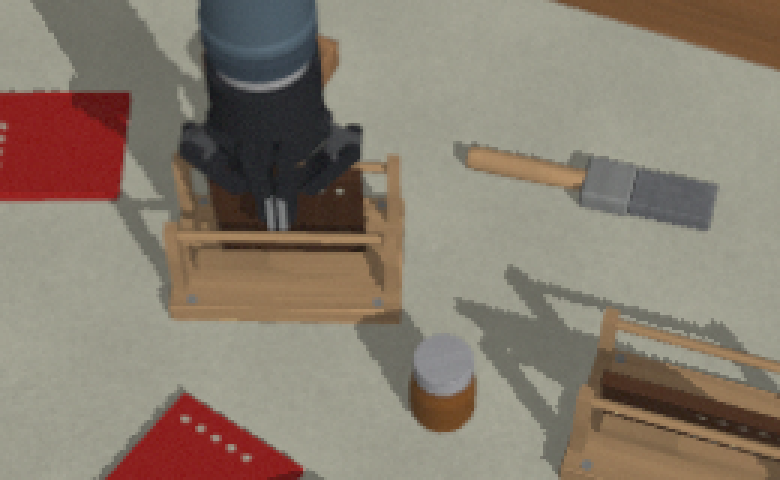

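View pics/top7.png

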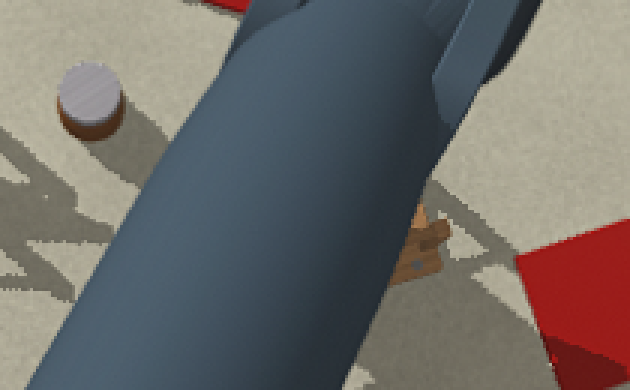

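In the scene crop panel_narrow has swung up and its face shows at (340,190), so it is turning. The arm blocks the top view. Continuing.

>>> {"fn": "send_rows", "kwargs": {
  "increments": [4,1,0,0,0,0,8,1,0,0,0,0,12,1,0,0,0,0,16,1,0,0,0,0,20,1,0,0,0,0,24,1,0,0,0,0,28,1,0,0,0,0,31,1,0,0,0,0,34,1,0,0,0,0,37,1,0,0,0,0,40,1,0,0,0,0,40,1,0,0,0,0,40,1,0,0,0,0,40,1,0,0,0,0]
}}

```text
clock: 13.8
tool_pos: [523.8, -170.7, 108.5]
eef_rot: [[-0.926, -0.378, -0.003], [-0.378, 0.926, 0.001], [0.002, 0.001, -1.0]]
wrist_force: [0.3, 0.2, 0.4]
gripper_width: -0.3
```

```bash
python3 -c "
from g import *
show(B,[(35,0,108),(5,0,230)])
for n,b in(('scene',(150,310,180,440)),):
  p,d=eyes.capture(n);cv2.imwrite(f'pics/{n}8.png',p[b[0]:b[1],b[2]:b[3],::-1].repeat(3,0).repeat(3,1))"
```

```text
t 13.8 in stand -5.3 -0.4 108.5 toolyaw -157.78 F [0.3 0.2 0.4]
(35, 0, 108) -> [-40.3   0.4   0.4]
(5, 0, 230) -> [ -10.     0.6 -121.5]
```

View pics/scene8.png

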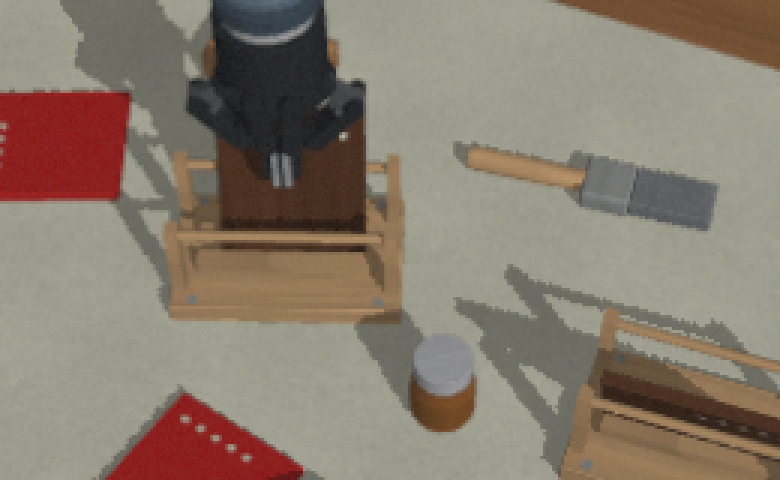

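Panel_narrow now leans on the near (-x) rail. I'll lift straight up, move to clear the view, and measure.

>>> {"fn": "send_rows", "kwargs": {
  "increments": [-5,1,-30,0,0,0,-8,1,-75,0,0,0,-8,1,-120,0,0,0,-8,1,-120,0,0,0,-8,-50,-120,0,0,0,-8,-100,-120,0,0,0,-8,-150,-120,0,0,0,-8,-200,-120,0,0,0,-8,-250,-120,0,0,0,-8,-280,-120,0,0,0,-8,-280,-120,0,0,0,-8,-280,-120,0,0,0,-8,-280,-120,0,0,0]
}}

```text
clock: 15.15
tool_pos: [637.2, -425.8, 228.2]
eef_rot: [[-0.925, -0.379, -0.003], [-0.379, 0.925, 0.001], [0.002, 0.002, -1.0]]
wrist_force: [-0.2, 0.2, 0.6]
gripper_width: 0.0
```

```bash
python3 - <<'E'
from g import *
for n in('scene','top'):
    p,d=eyes.capture(n);cv2.imwrite(f'pics/{n}9.png',p[:,:,::-1]);W=cloud(n,d);W[d==0]=np.nan
    dark,pale=masks(p,W)
    for nm,S,sg in(('a',A,1),('b',B,-1)):
        a=np.radians(S[1]);dx=W[...,0]-S[0][0];dy=W[...,1]-S[0][1]
        X=dx*np.cos(a)+dy*np.sin(a);Y=-dx*np.sin(a)+dy*np.cos(a)
        m=dark&(abs(X)<65)&(abs(Y)<75)&(W[...,2]>95)&(W[...,2]<140)
        if m.sum()<20: print(n,nm,'few',m.sum());continue
        f=np.polyfit(W[...,2][m],X[m],1);t=m&(W[...,2]>119)
        print(n,nm,m.sum(),'Xmed',np.median(X[m]).round(1),'slope deg',np.degrees(np.arctan(f[0])).round(1),'top X',np.median(X[t]).round(1),'z',W[...,2][m].max().round(1),'Yrange',np.percentile(Y[m],[2,98]).round(1))
    for nm,(u,v) in dict(can=(307,138),jar=(310,232),block=(423,362),brush=(300,343)).items():
        if n=='top':print(nm,W[v,u].round())
print(arm.state()['clock'])
E
```

```text
scene a 558 Xmed 43.6 slope deg 11.7 top X 44.7 z 134.1 Yrange [-68.3  65.1]
scene b 786 Xmed -33.9 slope deg -22.6 top X -38.9 z 134.1 Yrange [-48.5  56. ]
top a 1036 Xmed 33.0 slope deg 26.3 top X 37.8 z 139.1 Yrange [-68.5  66.2]
top b 88 Xmed -39.5 slope deg -28.7 top X -43.4 z 134.8 Yrange [-48.7 -33.1]
can [790.  15.  87.]
jar [596. -12.  62.]
block [ 350. -169.  625.]
brush [358. -38. 554.]
15.25
```

View pics/scene9.png

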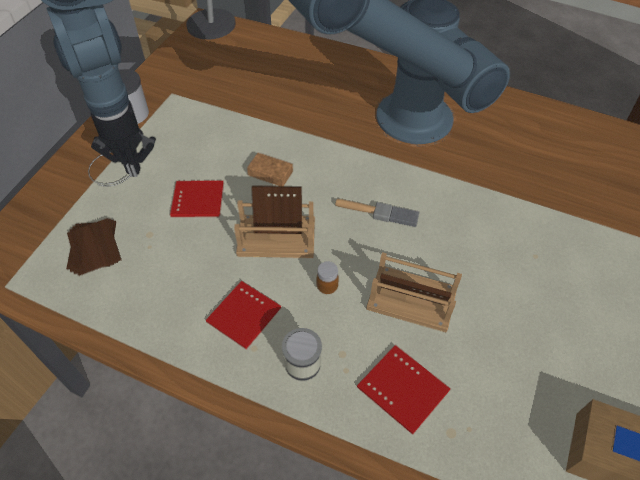

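View pics/top9.png

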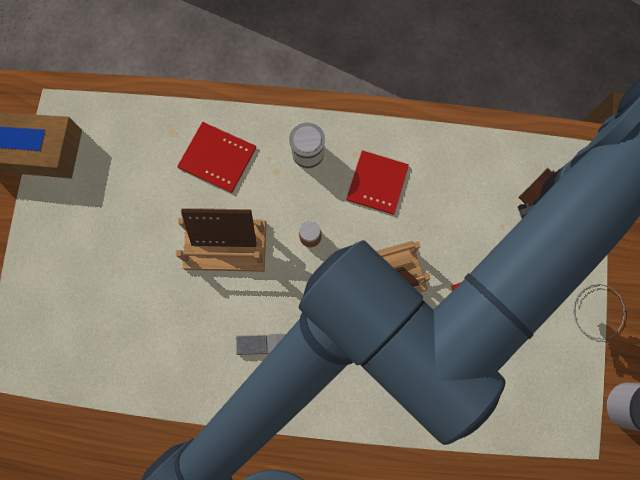

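In both views panel_wide leans on the far rail: scene (415,282), top (217,228). Panel_narrow leans on the near rail at scene (277,205). The can, jar, brush and block are at their old pixels, and the arm is clear of everything.

```bash
python3 -c "
from cell import ticket
print(ticket.hand_in())"
```

```text
the job is handed in; nothing more can be done
None
```

I pushed both panels over with closed fingertips just above the rails, and both now lean on the opposite rail of their own stand. I did panel_wide first, then panel_narrow, and handed the job in at about 15.3 s of the 51 s allowed.

**Panel_wide:** on the +x rail. Its top is about 38–45 mm off the stand's middle plane, and the top view gives a lean of about 26°. The scene camera gave only 11.7°; it sees that face nearly edge-on, so I disregarded that figure.

**Panel_narrow:** on the -x rail. Its top is about 39–43 mm off the middle plane, and the scene view gives a lean of about 22.6°. The top view, mostly blocked by the arm, gave 28.7° from only 88 pixels.

Some of these lean readings fall outside the 18–25° band, but they are noisy. The images of both panels and the top offsets fit panels resting on the rails.

**Bystanders:** the can and jar measured within 1 mm of where they started. The brush and sanding block look unmoved in the scene view, but the arm hid them from the top camera, so I could not measure them again.

**Forces and range:** the wrist force readings, taken between moves, stayed under 2 N. On the first approach joint 6 stopped at the end of its range (3.1406 against the 3.14 limit, so it may have touched or slightly passed it). I made a half turn the other way and carried on.

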